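# Hang the caddy on the louvre rack

## Robot

A 7-joint arm with a two-finger parallel gripper is mounted at the origin on a cart in front of the work surface, level with it; the furniture and walls round the work are solid. World frame = base frame: x ahead of the robot, y to its left, z up, the work surface at z = 0. Lengths are in m, angles in rad, forces in N, time in s.
With the tool pointing down it reaches from about 0.425 to 0.925 m from the base axis. Payload 6.8 kg.
Tool frame: the origin (TCP) lies on the front face of the gripper's body, between the roots of the fingers; the fingertips stand 80 mm ahead of it and the grasp point (between the pads) lies 61 mm ahead of it; z points along the fingers, y is the direction in which the jaws open and shut (so a half turn about z gives the same grasp; the last joint's range is limited). The gripper opens to 88 mm and grips with 3 to 60 N. Pads are 20 mm wide; open, the fingers measure 115 mm over their backs; the gripper's body (75 mm by 178 mm) begins 61 mm behind the grasp point.
Start: joints at [-1.443, 0.477, 0.022, 1.555, -0.011, 1.109, -0.083], TCP at [0.158, 0.656, 0.303] pointing down, gripper open.
Joint ranges: [-2.96, 2.96], [-0.34, 2.1], [-1.41, 1.46], [0.24, 2.44], [-1.37, 4.51], [0.17, 1.92], [-2.96, 2.96]. Speed limits (rad/s): [2.39, 2.39, 3.14, 3.14, 3.14, 3.14, 3.14].

## Interface

Orientations are given as a rotation vector (axis times angle).
In Python, from plant import * gives the robot as it stands. The module is installed in compiled form; this text tells all that it offers.
- The arm moves only by the shell command python3 -m jog 'ROWS' [FORCE]. ROWS is JSON, one flat list of numbers, 5 for each row, row after row: the shift along the tool's x, y, z in mm, then the turn about the tool's z in rad, then the opening in per cent of the stroke, from 0 (shut) to 100 (fully open). In form: [dx, dy, dz, twist, jaw, dx, dy, dz, twist, jaw, ...]. A call has 1 to 20 rows; each row shifts and turns the commanded pose from where the row before left it, along the tool's axes as they then stand; what a row does not reach is not made up. A row lasts 1/12 s, in which the tool goes at most 41.7 mm and 7.16 degrees, less where a joint would pass 70% of its speed; a pose out of reach is approached as far as the arm can. A call with a gripper value outside its range is refused whole. The fingers move at their own pace and stop on an object; FORCE is the grip in N (left out, the last holds). Time passes only in rows, so rows that do not move let the fingers close. It gives the time, the measured TCP pose, the force and the opening at its end, in the units of the state.
- state(): the state, without advancing time (a new reading comes with each control period).
- get_image(name): name is "scene" or "top"; returns (picture, depth): 420x560x3 uint8, red, green, blue; 420x560 float32, m along the optical axis (not along the pixel's ray), 0 where there is no reading.
- get_calibration(name): a dict with "fx", "fy", "cx", "cy" (pixels), "extrinsics" (4x4, takes a point from camera to world coordinates). Camera axes: x right, y down, z forward; pixel columns grow to the right and rows downward; lengths in m; the calibration is good to about 2 mm. A picture is of the moment at which its call begins. get_calibration takes no time and is no camera call.
- finish_job(): hands the job in, once; it reports no verdict.
The state is a dict: "clock": time; "joint_pos": joint angles; "qvel": joint speeds; "joint_torque": joint torques, N m; "position": TCP position; "eef_rot": TCP orientation; "wrist_force": force on the tool from outside, world axes, zero at the start; "wrist_torque": the same for the moment, N m; "grip_width": finger opening in m.
Only numpy, scipy, OpenCV 4.12 (cv2) and the standard library are available. Lean on these libraries where they do the work, as an engineer would, in place of code of your own. Each camera call takes 0.05 s, during which the arm holds its last target. There are 200 camera calls.

## Task

Pick up the small open caddy by its carry bar and hang it on the rack's upper louvre rail: drop the lip on its back behind the rail in the open part to the right of the keeper strip, feeling for the panel, because how far in or out it is set is not known exactly. Then, with the lip hooked, slide the caddy left under the keeper until its side is against the left cheek, and leave it hanging there. Be gentle: do not press the caddy hard on the rack, and leave the other things on the worktop where they are.

Things in the scene. Friction and masses are not known exactly. Their poses are not given: they have to be found in the camera images.
- caddy: The caddy: small grey open plastic bin, about 0.25 kg, on the worktop. Origin under its middle; x to its back (lip side), y to its left, z up. Bin 100 (x) x 110 (y) x 78 mm high, walls 4 mm, back wall at x = 50 mm. Two rubber bumpers on the back, in its lowest 12 mm, reach to x = 63 mm.
- caddy_grip (a point): Centre of the caddy's carry bar, 112 mm above its underside, over its middle; axes as the caddy's. The bar runs along x: 100 mm long, 12 mm wide (y), 16 mm high, on an 8 mm thick post at each end (posts 46 mm fore and aft). The bin's rim is 34 mm below.
- caddy_lip (a point): Middle of the lower edge of the caddy's lip, 62 mm behind and 50 mm below the carry bar's centre. The lip is a plate 70 mm wide (y), 4 mm thick (x), hanging from a bridge of the same width, 4 mm thick, flush with the rim. The bridge's underside is 12 mm above this edge; the gap from lip to the bin's back wall is 10 mm.
- rack: Fixed wooden rack facing the robot, holding a steel louvre panel between two cheeks. Origin: middle of its underside; x to its back, y to its left, z up. The panel's flat front (parallel to y and z, 20 to 210 mm up) is clamped firmly at an unknown depth, anywhere from x = -24 to +24 mm. Rails and keeper go with it. A second rail 100 mm below the upper one is not used.
- rack_rail (a point): Upper rail: mid-width, height of its top edge, 150 mm up, at the middle of the panel's depth range (rack x = 0, so up to 24 mm off the true panel face). Behind the rail's top is an open pocket: 8.5 mm wide from panel face to rail, narrowing to 5 mm at 16 mm depth; the rail is 3 mm thick. Hooked, the caddy's bridge rests on this edge; let go, it droops nose-down by up to 5 degrees.
- rack_keeper (a point): Right end of the keeper's underside (depth as uncertain as the panel's), at rack y = +40 mm: a flat strip jutting 9 mm from the panel that covers the pocket from here left to the cheek, 10.5 mm above the rail's top edge, end turned up a little. The lip can be dropped in only wholly to the right of it: caddy's middle at rack y = -90 to 0 mm.
- rack_cheek (a point): Point on the inner face of the left cheek (rack y = +150 mm) at the rail's height. The cheeks' inner faces are 300 mm apart; they are 10 mm thick, from rack x = -60 to +45 mm, tops 160 mm up. With the caddy's side against it the caddy's middle is at rack y = +95 mm.
- tuna_tin: Flat tin, 87 mm across, 40 mm high, origin under its centre. Bystander.
- lemon: Lemon, 78 x 55 x 56 mm, origin under its centre. Bystander.
- jam_jar: Jam jar, 71 mm across, 110 mm high, origin under its centre. Bystander.

How it is judged:
On the way:
1. the caddy's lip is hooked behind the upper rail in the open part, right of the keeper (caddy's middle right of y = +15 mm in the rack), resting on the rail (z of caddy_grip in the frame of rack between 0.18 and 0.194 m and y of caddy_grip in the frame of rack below 0.015 m and x of caddy_grip in the frame of rack between -0.108 and -0.028 m and contact force between caddy and rack above 0.3 N), for 0.2 s.
At the end, for the whole second after the job is handed in: The caddy hangs at rest on the upper rail by its lip (carry bar centre 180 to 194 mm above the rack's foot, lip at the panel), upright within 0.17 rad, its side within 4 mm of the left cheek (x of caddy_grip in the frame of rack between -0.108 and -0.028 m and y of caddy_grip in the frame of rack between 0.091 and 0.099 m and z of caddy_grip in the frame of rack between 0.18 and 0.194 m and angle between caddy_grip's own z axis and vertical below 0.17 rad and linear speed of caddy below 0.02 m/s and contact force between caddy and rack above 0.5 N); the robot touches nothing.
It fails at once if the gripper presses the caddy on the rack with more than 20 N (contact force between caddy and rack above 20 N and contact force between the fingers and caddy above 1 N).
It fails at once if a bystander is shifted by more than 20 mm (distance of any of tuna_tin, lemon, jam_jar from where it was at the start of the episode above 0.02 m).
It also fails if it takes over 58 s, if anything falls off the work surface, if the arm or the gripper's body presses on something with over 40 N, if the wrist force passes 120 N, or if a joint passes its speed limit or range.

## Working session

There is one attempt and no reset: what is moved stays moved. The work goes in short steps, Python scripts to look and compute and a shell command to move; the robot and the scene stay as the last step left them, time stands still between calls to the robot, and variables do not carry over. Pictures are saved under pics/ and viewed, about 8 in all and at most 12, crops included, and the job is handed in when it is done.

```bash
mkdir -p pics; cat > h.py <<'E'
from plant import *
import numpy as np, cv2
from scipy.spatial.transform import Rotation as R
def cam(n):
    im,d=get_image(n); c=get_calibration(n); np.savez(f'{n}.npz',im=im,d=d); return im,d,c
def cloud(d,c):
    v,u=np.mgrid[:d.shape[0],:d.shape[1]]
    P=np.stack([(u-c['cx'])*d/c['fx'],(v-c['cy'])*d/c['fy'],d],-1)
    E=np.array(c['extrinsics']); return P@E[:3,:3].T+E[:3,3]
E
python3 - <<'E'
from h import *
for n in('scene','top'):
    im,d,c=cam(n); cv2.imwrite(f'pics/{n}1.png',im[...,::-1]); print(n,np.round(c['extrinsics'],3).tolist(),c['fx'])
s=state(); print(s); print(R.from_rotvec(s['eef_rot']).as_matrix().round(3))
E
```

```text
scene [[0.848, -0.276, 0.451, 0.021], [-0.529, -0.473, 0.705, -0.608], [0.019, -0.837, -0.547, 0.766], [0.0, 0.0, 0.0, 1.0]] 486.259190491288
top [[0.002, -0.979, 0.203, 0.362], [-1.0, -0.002, -0.001, 0.208], [0.001, -0.203, -0.979, 0.94], [0.0, 0.0, 0.0, 1.0]] 385.71179674076416
{'clock': 0.1, 'joint_pos': array([-1.4431189 ,  0.47771251,  0.02234481,  1.55631802, -0.01149584,
        1.10930378, -0.08312358]), 'qvel': array([ 0.00179073, -0.00220322, -0.00036626, -0.00260603, -0.00084024,
       -0.00104591,  0.00054632]), 'joint_torque': array([ 4.63228367e-03, -5.84086776e+01,  1.54033408e+00, -2.73312593e+01,
       -5.41399838e-02,  1.31411260e-02,  3.92214167e-05]), 'position': array([0.15758852, 0.65593244, 0.30179679]), 'eef_rot': array([-3.69497941e-01, -3.11971758e+00,  2.53202039e-03]), 'wrist_force': array([ 0.17975526,  0.17188978, -0.74232517]), 'wrist_torque': array([-0.01181605, -0.02052638, -0.04113515]), 'grip_width': 0.08809744346394732}
[[-0.972  0.234 -0.   ]
 [ 0.234  0.972 -0.002]
 [-0.    -0.002 -1.   ]]
```

View pics/scene1.png

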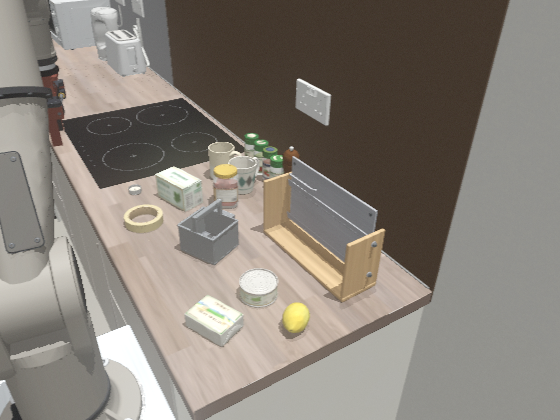

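View pics/top1.png

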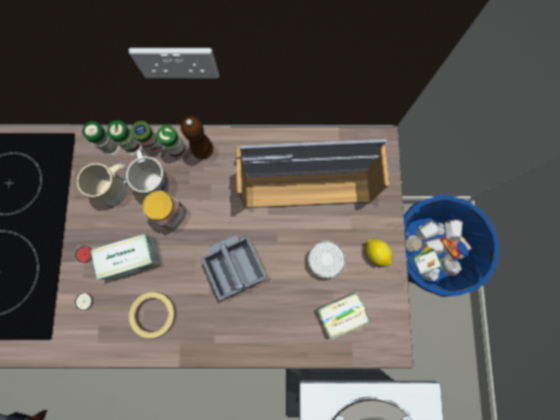

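The top view shows the caddy at about (235,267), the rack at about (312,172), the jar at (160,207), the tin at (326,260) and the lemon at (379,252). I'll enlarge the caddy and rack and print their points.

```bash
python3 - <<'E'
from h import *
im=np.load('top.npz')['im'];d=np.load('top.npz')['d'];c=get_calibration('top')
cv2.imwrite('pics/topcrop.png',cv2.resize(im[130:305,190:395,::-1],None,fx=3.9,fy=3.4,interpolation=cv2.INTER_CUBIC)[:600,:800])
P=cloud(d,c)
np.save('P.npy',P)
box=(P[...,0]>.3)&(P[...,0]<.62)&(P[...,1]>.1)&(P[...,1]<.42)
v,u=np.mgrid[:420,:560]
reg=(u>195)&(u<275)&(v>225)&(v<308)
Z=P[...,2]
for lo,hi in((.108,.13),(.068,.085)):
    m=reg&(Z>lo)&(Z<hi); q=P[m]; 
    if len(q)<5: print(lo,len(q));continue
    r=cv2.minAreaRect(q[:,:2].astype(np.float32)*1000); print(lo,len(q),q.mean(0).round(4),r,u[m].min(),u[m].max(),v[m].min(),v[m].max())
    if lo>.1:
        w,V=np.linalg.eigh(np.cov(q[:,:2].T)); print('axis',V[:,1],np.degrees(np.arctan2(V[1,1],V[0,1])),w**.5)
# rack
reg=(u>225)&(u<400)&(v>135)&(v<215)
for n,m in (('cheektop',reg&(Z>.15)&(Z<.166)),('base',reg&(Z>.005)&(Z<.03)),('paneltop',reg&(Z>.195))):
    q=P[m]; print(n,len(q),q.min(0).round(3),q.max(0).round(3),np.median(q,0).round(3), cv2.minAreaRect(q[:,:2].astype(np.float32)*1000))
for n,b in(('jar',(140,182,190,225)),('tin',(305,348,238,282)),('lemon',(362,395,235,270))):
    m=(u>b[0])&(u<b[1])&(v>b[2])&(v<b[3])&(Z>.03); q=P[m]; print(n,q.min(0).round(3),q.max(0).round(3))
E
```

```text
0.108 288 [0.4049 0.3105 0.1195] ((404.85284423828125, 311.05169677734375), (99.08531188964844, 12.303518295288086), 25.435138702392578) 219 242 244 288
axis [-0.90243288 -0.43083047] -154.47972458906946 [0.00362446 0.02857848]
0.068 659 [0.4155 0.3182 0.0779] ((410.6015930175781, 313.76019287109375), (116.02033996582031, 113.83885192871094), 25.41256332397461) 201 265 235 299
cheektop 961 [ 0.554 -0.02   0.15 ] [0.674 0.303 0.166] [0.63  0.169 0.16 ] ((614.18994140625, 141.53787231445312), (105.13125610351562, 320.2196960449219), 2.880075454711914)
base 3754 [ 0.541 -0.051  0.005] [0.74  0.341 0.03 ] [0.598 0.14  0.012] ((602.2030639648438, 155.9915313720703), (425.3441467285156, 175.37196350097656), 75.74652099609375)
paneltop 812 [ 0.362 -0.004  0.195] [0.652 0.29  0.94 ] [0.641 0.155 0.208] ((574.1972045898438, 193.33908081054688), (229.4961700439453, 358.2771301269531), 53.49736022949219)
jar [0.362 0.208 0.031] [0.589 0.529 0.94 ]
tin [0.362 0.058 0.03 ] [0.468 0.208 0.94 ]
lemon [ 0.362 -0.053  0.03 ] [0.474 0.208 0.94 ]
```

View pics/topcrop.png

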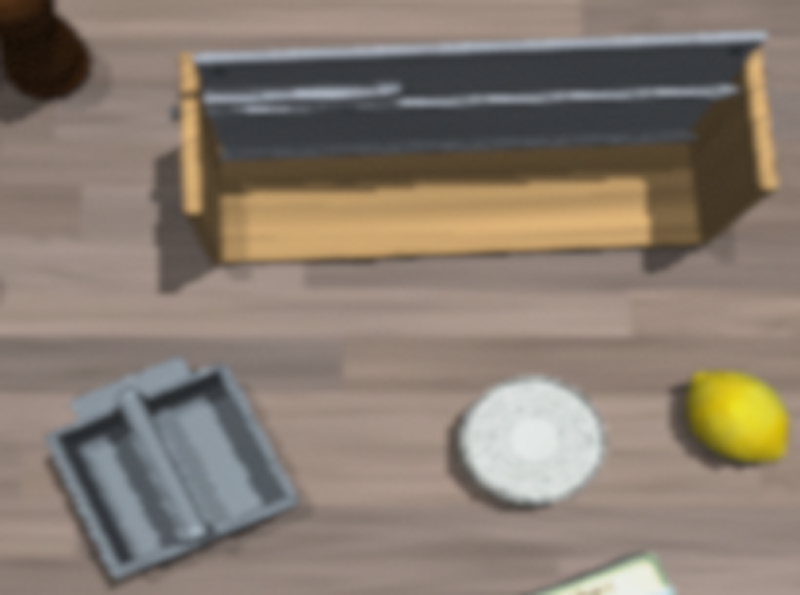

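```bash
cat >> h.py <<'E'
yaw=np.radians(2.88); O=np.array([.6217,.1419,0]); RR=R.from_euler('z',yaw).as_matrix()
def rack(p): return (np.asarray(p)-O)@RR
def world(p): return np.asarray(p)@RR.T+O
E
python3 - <<'E'
from h import *
for n in('top','scene'):
    c=get_calibration(n);d=np.load(n+'.npz')['d'];q=rack(cloud(d,c)); ok=(d>0)&(abs(q[...,0])<.07)&(abs(q[...,1])<.14)
    for lo,hi in((.02,.03),(.06,.08),(.09,.12),(.12,.135),(.145,.152),(.155,.167),(.17,.19),(.19,.205),(.206,.216)):
        m=ok&(q[...,2]>lo)&(q[...,2]<hi); x=q[m][:,0]*1000
        if len(x)>10:
            y=q[m][:,1]; print(n,lo,len(x),np.percentile(x,[2,10,25,50,75,90,98]).round(1),'slope deg',np.degrees(np.polyfit(y,x/1000,1)[0]).round(2))
    m=(d>0)&(abs(q[...,0])<.075)&(abs(q[...,1])<.18)&(q[...,2]>.153)&(q[...,2]<.166)
    z=q[m]; z=z[abs(z[:,1])>.135]
    print('cheek',[(np.percentile(z[s>0][:,k],[1,50,99])*1000).round(1).tolist() for s in(z[:,1],-z[:,1]) for k in(0,1,2)])
d=np.load('top.npz')['d'];q=rack(cloud(d,get_calibration('top')))
print('keeper px',q[150:160,286:300,1:].round(3)[6].tolist())
P=np.load('P.npy')
for n,b in(('jar',(140,182,190,225)),('tin',(305,348,238,282)),('lemon',(362,395,235,270))):
    z=P[b[2]:b[3],b[0]:b[1]].reshape(-1,3); z=z[(z[:,2]>.025)&(z[:,2]<.2)]; print(n,z.min(0).round(3),z.max(0).round(3))
E
```

```text
top 0.06 304 [17.7 18.1 18.4 18.7 19.  19.4 19.8] slope deg -0.04
top 0.09 266 [17.8 18.1 18.5 18.7 19.1 19.3 19.7] slope deg 0.0
top 0.12 233 [10.1 10.5 11.4 17.  18.2 19.1 19.6] slope deg -0.14
top 0.145 276 [ 7.1  7.5  8.   9.3 18.3 19.1 19.7] slope deg -1.17
top 0.155 364 [ 9.6 10.9 13.4 18.  18.9 19.3 19.7] slope deg -1.43
top 0.17 437 [18.  18.3 18.5 18.8 19.2 19.4 19.7] slope deg -0.02
top 0.19 362 [17.6 18.2 18.5 18.9 19.2 19.4 19.8] slope deg -0.01
top 0.206 440 [18.2 18.8 19.4 20.7 22.4 23.5 24.4] slope deg -0.05
cheek [[-59.1, -5.9, 42.2], [136.2, 154.1, 159.8], [154.3, 160.0, 165.2], [-59.2, -14.0, 31.1], [-159.5, -153.7, -138.2], [154.2, 159.2, 162.4]]
scene 0.02 20 [11.2 11.3 11.5 12.6 13.  13.6 16.9] slope deg 0.3
scene 0.06 385 [17.2 18.  18.8 19.7 20.5 21.2 22.4] slope deg 0.05
scene 0.09 697 [17.2 18.  18.8 19.6 20.3 21.1 22.1] slope deg 0.02
scene 0.12 178 [ 9.4 10.  10.9 11.7 12.6 18.4 20. ] slope deg -0.01
scene 0.145 370 [ 6.3  7.6  8.7 18.1 19.7 20.7 22. ] slope deg -0.03
scene 0.155 389 [ 9.6 12.1 17.5 19.3 20.3 21.1 21.9] slope deg -1.19
scene 0.17 602 [17.1 18.  18.9 19.7 20.4 21.2 22.2] slope deg -0.06
scene 0.19 469 [16.9 18.  18.8 19.5 20.3 21.1 22.1] slope deg 0.05
scene 0.206 199 [17.4 18.5 19.4 20.8 22.2 23.8 24.7] slope deg 0.07
cheek [[-59.3, -16.7, 21.0], [136.1, 148.3, 154.9], [153.0, 157.6, 164.6], [-58.6, -0.4, 43.2], [-164.9, -160.2, -135.5], [153.3, 157.8, 165.3]]
keeper px [[0.052, 0.167], [0.05, 0.166], [0.048, 0.168], [0.046, 0.17], [0.044, 0.169], [0.041, 0.169], [0.038, 0.151], [0.036, 0.149], [0.034, 0.153], [0.032, 0.149], [0.03, 0.149], [0.028, 0.149], [0.026, 0.151], [0.023, 0.149]]
jar [0.5   0.437 0.025] [0.593 0.541 0.116]
tin [0.385 0.058 0.026] [0.468 0.142 0.044]
lemon [ 0.411 -0.053  0.025] [0.474 0.006 0.058]
```

```bash
cat >> h.py <<'E'
def to(p,tyaw):  # world TCP target and tool-y yaw (deg) -> mm in current tool axes, twist
    s=state(); M=R.from_rotvec(s['eef_rot']).as_matrix()
    t=np.radians(tyaw)-np.arctan2(M[1,1],M[0,1]); t=(t+np.pi)%(2*np.pi)-np.pi
    print('clk',round(s['clock'],2),'pos',s['position'].round(4),'tool-shift mm',(M.T@(np.array(p)-s['position'])*1000).round(1),'twist',round(-t,3),'F',s['wrist_force'].round(2),'w',round(s['grip_width']*1000,1),'q7',s['joint_pos'][6].round(2))
E
python3 -m jog '[-26.7,-23.1,0,0,100,-26.7,-23.1,0,0,100,-26.7,-23.1,0,0,100,-26.7,-23.1,0,0,100,-26.7,-23.1,0,0,100,-26.7,-23.1,0,0,100,-26.7,-23.1,0,0,100,-26.7,-23.1,0,0,100,-26.7,-23.1,0,0,100,-26.7,-23.1,0,0,100,-26.7,-23.1,0,0,100,-26.7,-23.1,0,0,100,0,0,0,-0.1,100,0,0,0,-0.1,100,0,0,0,-0.1,100,0,0,0,-0.1,100,0,0,0,-0.1,100,0,0,0,-0.1,100,0,0,0,-0.081,100,0,0,0,0,100]' 20
python3 -c "
from h import *
to([.405,.311,.173],115.48)"
```

```text
clock: 1.77
position: [0.4043, 0.3117, 0.3023]
eef_rot: [0.698, -3.062, 0.001]
wrist_force: [-0.6, 0.1, 1.0]
grip_width: 0.0881
clk 1.77 pos [0.4043 0.3117 0.3023] tool-shift mm [ -0.4  -0.9 129.3] twist 0.003 F [-0.65  0.1   1.04] w 88.1 q7 1.26
```

```bash
python3 -m jog '[-0.4,-0.9,20,0,100,0,0,25,0,60,0,0,25,0,60,0,0,25,0,60,0,0,20,0,60,0,0,14.3,0,60,0,0,0,0,60,0,0,0,0,0,0,0,0,0,0,0,0,0,0,0,0,0,0,0,0,0,0,0,0,0,0,0,0,0,0,0,0,0,0,0,0,0,0,0,0]' 30
python3 -c "
from h import *
to([.405,.311,.173],115.48)"
```

```text
clock: 3.02
position: [0.405, 0.311, 0.1733]
eef_rot: [0.693, -3.064, 0.0]
wrist_force: [0.4, -2.6, 1.7]
grip_width: 0.0121
clk 3.02 pos [0.405  0.311  0.1733] tool-shift mm [ 0.  -0.   0.3] twist 0.0 F [ 0.44 -2.59  1.71] w 12.1 q7 1.28
```

```bash
python3 -m jog '[0,0,-4,0,0,0,0,-8,0,0,0,0,-15,0,0,0,0,-20,0,0,0,0,-20,0,0,0,0,-18,0,0,0,0,-10,0.06,0,0,0,-4.7,0.08,0,0,0,0,0.09,0,0,0,0,0.09,0,0,0,0,0.0744,0,0,0,0,0,0,0,0,0,0,0]' 
python3 -c "
from h import *
p=world([-.085,-.025,.273]);print(p)
to(p,92.88)"
```

```text
clock: 4.1
position: [0.405, 0.3114, 0.2733]
eef_rot: [0.084, -3.14, -0.0]
wrist_force: [-0.1, -0.2, -2.5]
grip_width: 0.012
[0.53806347 0.11266081 0.273     ]
clk 4.1 pos [0.405  0.3114 0.2733] tool-shift mm [-122.3 -205.5    0.3] twist 0.003 F [-0.08 -0.18 -2.49] w 12.0 q7 0.89
```

```bash
python3 -m jog '[-2,-10,0,0,0,-6,-20,0,0,0,-8,-25,0,0,0,-10,-28,0,0,0,-12,-28,0,0,0,-15,-28,0,0,0,-18,-25,0,0,0,-18,-20,0,0,0,-16,-13,0,0,0,-12,-6,0,0,0,-5.3,-2.5,0,0.003,0,0,0,0,0,0,0,0,0,0,0,0,0,0,0,0]'
python3 - <<'E'
from h import *
to(world([-.085,-.025,.273]),92.88)
for n in('scene','top'):
    im,d,c=cam(n); cv2.imwrite(f'pics/{n}2.png',cv2.resize((im[130:330,180:400] if n=='scene' else im[120:290,220:400])[...,::-1],None,fx=3,fy=3,interpolation=cv2.INTER_CUBIC)[:600,:800])
    q=rack(cloud(d,c)); m=(d>0)&(q[...,0]>-.16)&(q[...,0]<-.012)&(q[...,1]>-.1)&(q[...,1]<.06)
    for lo,hi in((.095,.11),(.17,.182),(.215,.225)):
        z=q[m&(q[...,2]>lo)&(q[...,2]<hi)]
        if len(z): print(n,lo,len(z),(np.percentile(z,[1,99],0)*1000).round(1).tolist(),cv2.minAreaRect(z[:,:2].astype(np.float32)*1000))
E
```

```text
clock: 5.27
position: [0.5368, 0.1136, 0.2728]
eef_rot: [0.079, -3.139, -0.001]
wrist_force: [0.0, 0.9, -3.6]
grip_width: 0.0118
clk 5.27 pos [0.5368 0.1136 0.2728] tool-shift mm [-1.3 -1.  -0.2] twist -0.0 F [ 0.04  0.94 -3.6 ] w 11.8 q7 1.4
scene 0.095 369 [[-138.5, -82.2, 97.8], [-39.5, 28.0, 109.9]] ((-88.15371704101562, -26.93865966796875), (111.77603149414062, 101.46858215332031), 89.69556427001953)
scene 0.17 470 [[-140.4, -83.3, 170.1], [-23.9, 30.3, 180.5]] ((-81.93263244628906, -24.447830200195312), (118.43698120117188, 118.66783142089844), 0.6681070923805237)
scene 0.215 146 [[-137.9, -42.1, 215.1], [-58.5, -9.4, 224.7]] ((-98.07758331298828, -24.562236785888672), (33.91581726074219, 78.50848388671875), 75.19401550292969)
top 0.095 806 [[-138.0, -72.7, 100.2], [-42.5, 25.6, 108.4]] ((-89.65239715576172, -20.271411895751953), (106.54075622558594, 96.9572982788086), 89.99061584472656)
top 0.17 321 [[-139.9, -78.1, 170.9], [-38.9, 35.2, 181.0]] ((-87.45246887207031, -21.69788360595703), (113.8825912475586, 105.12793731689453), 89.8415298461914)
top 0.215 108 [[-137.8, -27.5, 215.8], [-93.6, -15.6, 223.4]] ((-114.92903137207031, -21.484207153320312), (11.865095138549805, 45.91667175292969), 89.037109375)
```

View pics/scene2.png

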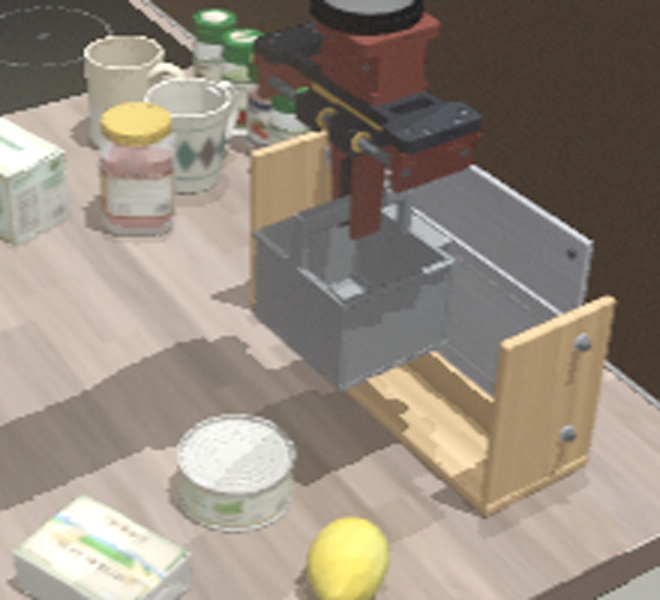

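```bash
python3 -m jog '[-6,0,0,0,0,-9,0,0,0,0,-9,0,0,0,0,-6,0,0,0,0,-3,0,0,0,0,0,0,0,0,0,0,0,0,0,0,0,0,0,0,0]'; python3 -m jog '[-1.5,0,0,0,0,-1.5,0,0,0,0,0,0,0,0,0,0,0,0,0,0]'; python3 -m jog '[-1,0,0,0,0,-1,0,0,0,0,0,0,0,0,0,0,0,0,0,0]'
python3 -c "
from h import *
print(rack(state()['position']))"
```

```text
clock: 6.03
position: [0.5704, 0.1138, 0.2729]
eef_rot: [0.075, -3.14, 0.0]
wrist_force: [0.2, 0.6, -3.7]
grip_width: 0.0118
clock: 6.37
position: [0.5738, 0.114, 0.2731]
eef_rot: [-0.075, 3.141, 0.0]
wrist_force: [0.4, 1.1, -3.0]
grip_width: 0.0115
clock: 6.7
position: [0.5758, 0.1141, 0.273]
eef_rot: [-0.075, 3.141, 0.0]
wrist_force: [0.9, -0.0, -2.7]
grip_width: 0.012
[-0.04723151 -0.02544081  0.27304447]
```

```bash
for i in 1; do python3 -m jog '[-1,0,0,0,0,0,0,0,0,0,0,0,0,0,0]'|grep -E 'pos|force'; done;  python3 -m jog '[-1,0,0,0,0,0,0,0,0,0,0,0,0,0,0]'|grep -E 'pos|force'; python3 -m jog '[-0.7,0,0,0,0,0,0,0,0,0,0,0,0,0,0]'|grep -E 'pos|force'
```

```text
position: [0.5768, 0.1141, 0.2731]
wrist_force: [0.0, -0.7, -3.0]
position: [0.5778, 0.1142, 0.273]
wrist_force: [0.0, 0.3, -2.9]
position: [0.5784, 0.1142, 0.273]
wrist_force: [-0.3, 0.6, -3.6]
```

```bash
python3 -m jog '[-0.7,0,0,0,0,0,0,0,0,0,0,0,0,0,0]'|grep -E 'pos|force'; python3 -m jog '[-0.7,0,0,0,0,0,0,0,0,0,0,0,0,0,0]'|grep -E 'pos|force'; python3 -m jog '[-0.7,0,0,0,0,0,0,0,0,0,0,0,0,0,0]'|grep -E 'pos|force'
```

```text
position: [0.5792, 0.1143, 0.2731]
wrist_force: [-0.8, -0.1, -3.6]
position: [0.5795, 0.1142, 0.2729]
wrist_force: [-1.4, -0.4, -1.8]
position: [0.5796, 0.1142, 0.2728]
wrist_force: [-5.1, -1.2, -0.2]
```

```bash
python3 -m jog '[1.1,0,0,0,0,1,0,0,0,0,0,0,0,0,0,0,0,0,0,0,0,0,0,0,0]'|grep -E 'pos|force'; python3 -m jog '[0,0,2,0,0,0,0,3,0,0,0,0,3,0,0,0,0,2,0,0,0,0,0,0,0,0,0,0,0,0]'|grep -E 'pos|force'; python3 -m jog '[0,0,1.5,0,0,0,0,1.5,0,0,0,0,0,0,0,0,0,0,0,0]'|grep -E 'pos|force';python3 -c "
from h import *
print(rack(state()['position']))"
```

```text
position: [0.5787, 0.1143, 0.2732]
wrist_force: [0.5, 0.1, -4.1]
position: [0.5784, 0.1142, 0.2628]
wrist_force: [-0.0, -0.2, -2.4]
position: [0.5784, 0.1142, 0.26]
wrist_force: [-0.2, 0.3, -3.0]
[-0.04464407 -0.02549049  0.25997865]
```

```bash
python3 -m jog '[0,0,1.5,0,0,0,0,1.5,0,0,0,0,0,0,0,0,0,0,0,0]'|grep -E 'pos|force'; python3 -m jog '[0,0,1.5,0,0,0,0,1.5,0,0,0,0,0,0,0,0,0,0,0,0]'|grep -E 'pos|force'; python3 -m jog '[0,0,1,0,0,0,0,1,0,0,0,0,0,0,0,0,0,0,0,0]'|grep -E 'pos|force'
```

```text
position: [0.5784, 0.1142, 0.2569]
wrist_force: [0.6, 0.6, -3.8]
position: [0.5784, 0.1142, 0.2539]
wrist_force: [0.5, 0.4, -2.4]
position: [0.5784, 0.1142, 0.252]
wrist_force: [-0.5, 0.1, -3.1]
```

```bash
python3 -m jog '[0,0,0.8,0,0,0,0,0.7,0,0,0,0,0,0,0,0,0,0,0,0]'|grep -E 'pos|force'; python3 -m jog '[0,0,0.7,0,0,0,0,0,0,0,0,0,0,0,0]'|grep -E 'pos|force'; python3 -m jog '[0,0,0.7,0,0,0,0,0,0,0,0,0,0,0,0]'|grep -E 'pos|force'
```

```text
position: [0.5784, 0.1143, 0.2505]
wrist_force: [0.0, -1.1, -2.2]
position: [0.5784, 0.1142, 0.2498]
wrist_force: [-0.4, 0.5, -1.8]
position: [0.5785, 0.1142, 0.2493]
wrist_force: [-1.2, -0.5, -1.4]
```

```bash
python3 -m jog '[0,0,0.6,0,0,0,0,0,0,0,0,0,0,0,0]'|grep -E 'pos|force'; python3 -m jog '[0,0,0.4,0,0,0,0,0,0,0,0,0,0,0,0,0,0,0,0,0,0,0,0,0,0]'|grep -E 'pos|force'; python3 - <<'E'
from h import *
for n in('scene',):
    im,d,c=cam(n); cv2.imwrite(f'pics/{n}3.png',cv2.resize(im[150:290,240:400][...,::-1],None,fx=4,fy=4,interpolation=cv2.INTER_CUBIC)[:600,:800])
s=state();print(rack(s['position']),s['wrist_force'],s['clock'])
E
```

```text
position: [0.5784, 0.1141, 0.2489]
wrist_force: [-3.8, -0.8, 3.5]
position: [0.5782, 0.1141, 0.2485]
wrist_force: [-5.0, -0.9, 4.3]
[-0.04482238 -0.02562083  0.24857072] [-5.30766956 -1.32217922  6.01455628] 12.0
```

View pics/scene3.png

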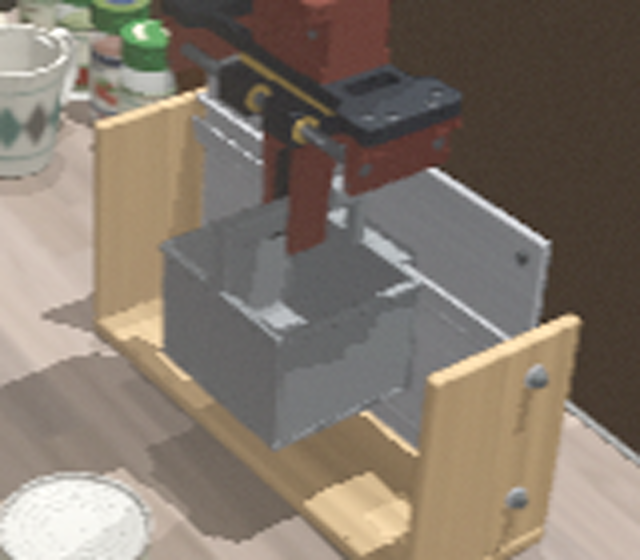

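```bash
python3 -m jog '[0.7,0,-1.1,0,0,0,0,0,0,0,0,0,0,0,0,0,0,0,0,0]'|grep -E 'pos|force'; python3 -m jog '[0,2,0,0,0,0,4,0,0,0,0,5,0,0,0,0,5,0,0,0,0,5,0,0,0,0,5,0,0,0,0,4,0,0,0,0,0,0,0,0,0,0,0,0,0]'|grep -E 'pos|force'; python3 -c "
from h import *
s=state();print(rack(s['position']),RR.T@s['wrist_force'],s['grip_width'])"
```

```text
position: [0.5779, 0.1143, 0.249]
wrist_force: [-0.4, -0.4, -2.3]
position: [0.5762, 0.1447, 0.2491]
wrist_force: [0.4, 0.1, -2.5]
[-0.04534532  0.00506848  0.24914573] [ 0.4517956  0.1077916 -2.4928665] 0.011767520979091953
```

```bash
python3 -m jog '[0,2,0,0,0,0,3,0,0,0,0,3,0,0,0,0,3,0,0,0,0,3,0,0,0,0,0,0,0,0,0,0,0,0,0]'|grep -E 'pos|force'; python3 -m jog '[0,3,0,0,0,0,5,0,0,0,0,5,0,0,0,0,5,0,0,0,0,5,0,0,0,0,3,0,0,0,0,0,0,0,0,0,0,0,0,0]'|grep -E 'pos|force'; python3 -m jog '[0,3,0,0,0,0,5,0,0,0,0,5,0,0,0,0,5,0,0,0,0,5,0,0,0,0,4,0,0,0,0,0,0,0,0,0,0,0,0,0]'|grep -E 'pos|force';python3 -c "
from h import *
s=state();print(rack(s['position']),RR.T@s['wrist_force'],s['grip_width'])"
```

```text
position: [0.5756, 0.1585, 0.2492]
wrist_force: [-0.7, 0.5, -2.7]
position: [0.5743, 0.1844, 0.2492]
wrist_force: [-0.5, -0.4, -3.6]
position: [0.573, 0.2115, 0.2492]
wrist_force: [-0.5, 0.3, -3.5]
[-0.0451059   0.07192516  0.24921596] [-0.46486904  0.3351636  -3.53383923] 0.011850643939322239
```

```bash
python3 -m jog '[0,3,0,0,0,0,4,0,0,0,0,4,0,0,0,0,4,0,0,0,0,3,0,0,0,0,0,0,0,0,0,0,0,0,0]'|grep -E 'pos|force'; python3 -m jog '[0,1,0,0,0,0,1,0,0,0,0,0,0,0,0,0,0,0,0,0]'|grep -E 'pos|force'; python3 -m jog '[0,1,0,0,0,0,0,0,0,0,0,0,0,0,0]'|grep -E 'pos|force';python3 -c "
from h import *
s=state();print(rack(s['position']),RR.T@s['wrist_force'],s['grip_width'])"
```

```text
position: [0.5722, 0.2294, 0.2492]
wrist_force: [-0.1, -0.9, -4.0]
position: [0.5721, 0.231, 0.2492]
wrist_force: [0.1, 0.7, -4.2]
position: [0.5722, 0.2319, 0.2493]
wrist_force: [0.3, -0.6, -3.1]
[-0.04496378  0.09234402  0.24925492] [ 0.30190525 -0.60406459 -3.05954222] 0.011612463657743868
```

```bash
python3 -m jog '[0,0.8,0,0,0,0,0,0,0,0,0,0,0,0,0]'|grep -E 'pos|force'; python3 -m jog '[0,0.8,0,0,0,0,0,0,0,0,0,0,0,0,0]'|grep -E 'pos|force'; python3 -m jog '[0,0.8,0,0,0,0,0,0,0,0,0,0,0,0,0]'|grep -E 'pos|force';python3 -c "
from h import *
s=state();print(rack(s['position']),RR.T@s['wrist_force'],s['grip_width'])"
```

```text
position: [0.5722, 0.232, 0.2493]
wrist_force: [0.3, -4.1, -0.6]
position: [0.5722, 0.2321, 0.2494]
wrist_force: [-0.8, -5.7, -0.1]
position: [0.5723, 0.2322, 0.2494]
wrist_force: [-0.5, -7.2, 0.6]
[-0.04482032  0.09270649  0.24939687] [-0.85885179 -7.15206902  0.55247161] 0.011924641096507364
```

```bash
python3 -m jog '[0,-1.9,0,0,0,0,0,0,0,0,0,0,0,0,0]'|grep -E 'pos|force'; python3 - <<'E'
from h import *
ims=[]
for n,b in(('scene',(150,290,240,400)),('top',(130,230,220,330))):
    im,d,c=cam(n); ims.append(cv2.resize(im[b[0]:b[1],b[2]:b[3]][...,::-1],(400,580 if 0 else int(400*(b[1]-b[0])/(b[3]-b[2])*1)),interpolation=cv2.INTER_CUBIC))
    q=rack(cloud(d,c)); m=(d>0)&(q[...,0]>-.11)&(q[...,0]<-.0)&(q[...,1]>.0)&(q[...,1]<.2)
    for lo,hi in((.146,.1575),(.158,.165)):
        z=q[m&(q[...,2]>lo)&(q[...,2]<hi)]; print(n,lo,np.histogram(z[:,1]*1000,np.arange(20,174,4)))
h=max(i.shape[0] for i in ims); cv2.imwrite('pics/both4.png',np.hstack([cv2.copyMakeBorder(i,0,h-i.shape[0],0,0,0) for i in ims]))
E
```

```text
position: [0.5722, 0.232, 0.2493]
wrist_force: [0.2, -5.0, -1.0]
scene 0.146 (array([ 0,  0,  0, 55, 52,  8,  5,  6,  3,  6,  3,  4,  8,  2,  4,  7, 13,
        9,  7,  4,  3,  4,  5,  5,  4,  2,  5,  4,  2,  5, 16, 14,  7,  3,
        1,  0,  0,  0]), array([ 20,  24,  28,  32,  36,  40,  44,  48,  52,  56,  60,  64,  68,
        72,  76,  80,  84,  88,  92,  96, 100, 104, 108, 112, 116, 120,
       124, 128, 132, 136, 140, 144, 148, 152, 156, 160, 164, 168, 172]))
scene 0.158 (array([0, 0, 0, 0, 0, 0, 0, 0, 0, 0, 0, 0, 0, 0, 0, 3, 7, 4, 5, 0, 0, 0,
       0, 0, 0, 0, 0, 0, 0, 0, 0, 1, 5, 3, 0, 0, 0, 0]), array([ 20,  24,  28,  32,  36,  40,  44,  48,  52,  56,  60,  64,  68,
        72,  76,  80,  84,  88,  92,  96, 100, 104, 108, 112, 116, 120,
       124, 128, 132, 136, 140, 144, 148, 152, 156, 160, 164, 168, 172]))
top 0.146 (array([ 0,  0,  0,  0,  0,  0,  0,  0,  0,  0,  0,  0,  0,  0,  0,  0,  0,
        0,  0,  0,  0,  0,  0,  6,  6,  6,  5,  5,  6,  6,  6, 42, 50,  5,
        3,  0,  0,  0]), array([ 20,  24,  28,  32,  36,  40,  44,  48,  52,  56,  60,  64,  68,
        72,  76,  80,  84,  88,  92,  96, 100, 104, 108, 112, 116, 120,
       124, 128, 132, 136, 140, 144, 148, 152, 156, 160, 164, 168, 172]))
top 0.158 (array([ 0,  0,  0,  0,  0,  0,  0,  0,  0,  0,  0,  0,  0,  0,  0,  0,  0,
        0,  0,  0,  0,  0,  0,  0,  0,  0,  0,  0,  0,  0,  0,  0, 17, 30,
       30,  0,  0,  0]), array([ 20,  24,  28,  32,  36,  40,  44,  48,  52,  56,  60,  64,  68,
        72,  76,  80,  84,  88,  92,  96, 100, 104, 108, 112, 116, 120,
       124, 128, 132, 136, 140, 144, 148, 152, 156, 160, 164, 168, 172]))
```

View pics/both4.png

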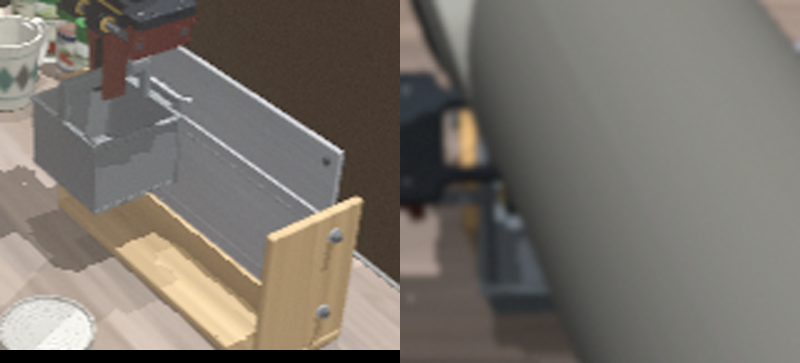

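```bash
python3 -m jog '[0,-0.6,0.4,0,0,0,0,0,0,0,0,0,0,0,0]'|grep -E 'pos|force'; python3 -m jog '[0,-0.3,0.3,0,0,0,0,0,0,0,0,0,0,0,0,0,0,0,0,0]'|grep -E 'pos|force'
```

```text
position: [0.5722, 0.2319, 0.249]
wrist_force: [-0.7, -3.8, 0.3]
position: [0.5721, 0.2318, 0.2488]
wrist_force: [-1.1, -3.6, 4.1]
```

```bash
python3 -m jog '[0,-0.3,-0.3,0,0,0,0,0,0,0,0,0,0,0,0]' 4|grep -E 'pos|force'; python3 -m jog '[0,0,0,0,16,0,0,0,0,20,0,0,0,0,25,0,0,0,0,32,0,0,0,0,40,0,0,0,0,40,0,0,0,0,40,0,0,0,0,40]'|grep -E 'pos|force|grip'
```

```text
position: [0.5721, 0.2317, 0.2487]
wrist_force: [-0.6, -3.4, 0.6]
position: [0.5721, 0.2314, 0.2489]
wrist_force: [0.8, 0.5, 0.4]
grip_width: 0.0351
```

Released, with no load on the wrist. I'll retreat straight up and check.

```bash
python3 -m jog '[0,0,-3,0,40,0,0,-5,0,40,0,0,-8,0,40,0,0,-12,0,40,0,0,-15,0,40,0,0,-20,0,40,0,0,-20,0,40,0,0,-20,0,40,10,0,-10,0,40,25,-5,0,0,40,30,-10,0,0,40,30,-15,0,0,40,30,-15,0,0,40,30,-15,0,0,40,20,-10,0,0,40,0,0,0,0,40,0,0,0,0,40]'|grep -E 'clock|pos|force'; python3 - <<'E'
from h import *
ims=[]
for n,b in(('scene',(150,290,240,400)),('top',(130,230,220,330))):
    im,d,c=cam(n); ims.append(cv2.resize(im[b[0]:b[1],b[2]:b[3]][...,::-1],(400,int(400*(b[1]-b[0])/(b[3]-b[2]))),interpolation=cv2.INTER_CUBIC))
    q=rack(cloud(d,c)); m=(d>0)&(q[...,0]>-.105)&(q[...,0]<-.01)&(q[...,1]>.03)&(q[...,1]<.17)
    z=q[m&(q[...,2]>.18)&(q[...,2]<.215)]
    if len(z):
        print(n,'bar',len(z),(np.percentile(z,[2,50,98],0)*1000).round(1).tolist(),'pitch deg',np.degrees(np.polyfit(z[:,0],z[:,2],1)[0]))
    z=q[m&(q[...,2]>.14)&(q[...,2]<.163)&(q[...,1]<.148)]; print('rim',(np.percentile(z,[2,50,98],0)*1000).round(1).tolist())
h=max(i.shape[0] for i in ims); cv2.imwrite('pics/both5.png',np.hstack([cv2.copyMakeBorder(i,0,h-i.shape[0],0,0,0) for i in ims]))
E
```

```text
clock: 20.18
position: [0.3997, 0.1526, 0.3625]
wrist_force: [1.1, -0.0, -0.4]
scene bar 219 [[-98.4, 83.5, 180.8], [-54.0, 87.0, 189.3], [-12.1, 95.9, 194.6]] pitch deg 1.5742336270877433
rim [[-99.2, 33.4, 140.5], [-84.8, 61.8, 148.1], [-12.4, 147.3, 160.5]]
top bar 267 [[-98.1, 88.9, 187.1], [-56.3, 94.6, 193.7], [-12.0, 100.5, 197.0]] pitch deg 2.5041765087287655
rim [[-99.0, 38.2, 143.8], [-87.2, 71.8, 150.6], [-13.5, 147.5, 155.6]]
```

View pics/both5.png

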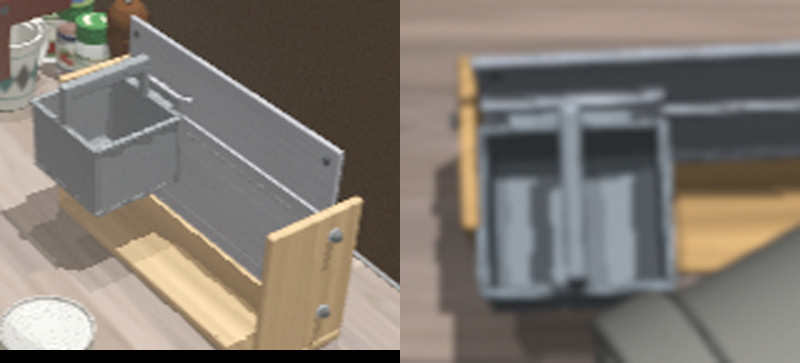

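```bash
python3 -c "
from h import *
s=state();print(s['clock'],abs(s['qvel']).max());print(finish_job())"
```

```text
20.2833 0.022622412806025696
the job is handed in; nothing more can be done
None
```

The caddy is hanging on the upper rail by its lip, with its side against the left cheek. I handed the job in at about 20 s; no verdict is reported.

**What I did:**
- I picked the caddy up by its carry bar and moved it in front of the open part of the rail.
- I felt the panel at about 5 N, backed off 1 mm and lowered the lip behind the rail with the caddy's middle at rack y about -25 mm. It settled with the bar about 188 mm up.
- I eased the load and slid the caddy left under the keeper. I stopped when it met the cheek at about 7 N sideways, then reduced that to about 3 N, released it gently and backed the arm away.

**Last checks:**
- **Pose:** the bar centre is at rack y about 95 mm, drooping about 2 degrees nose-down. The bar's top surface reads about 190–194 mm, which puts its centre at about 182–186 mm.
- **Wrist force:** I never read more than about 8 N at the wrist from pressing the caddy on the rack.
- **Bystanders:** nothing touched them on the way, but I did not measure their positions again at the end.

**Disagreements:**
- **Sideways position:** the top camera puts the bar at y = 94.6 mm and the side camera at about 87 mm, though the side camera mostly sees the bar's right face. The tool's own position at cheek contact was 92.5 mm. I relied on the felt contact with the cheek and the top view, where the caddy sits flush.
- **Panel depth:** the panel felt about 1.5 mm deeper than the top camera showed.

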